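Tuck the matching printing plate under the flap and hold it flat

TASK

Of the two metal printing plates, take the one whose width matches the channel of the wooden registration board, and slide its front edge in under the hinged wooden flap, without lifting the flap, until the plate is fully home against the stop. Finish while still holding the plate there: keep it pressed flat on the board with light steady pressure, about the weight of a one-kilogram bag, and do not let go. Leave the other plate and the things around undisturbed.

Things in the scene. Friction and masses are not known exactly. Their poses are not given: they have to be found in the camera images.
- narrow_plate: The matching plate, loose: flat bare dark grey steel sheet 120 (x) x 76 (y) x 4 mm, about 0.28 kg, with an upright wooden batten handle across it: batten 12 mm thick (x), 60 mm long (y), standing on the sheet from 4 to 40 mm above the sheet's underside, its centre 40 mm behind the plate's centre (at x = -40 mm). Origin: centre of the sheet's underside. +x points to the front edge, the one to tuck (far from the batten); z up. It starts lying flat on the table.
- narrow_plate_front (a point): Middle of the underside of the narrow plate's front edge (60 mm ahead of its origin).
- wide_plate: The plate that does not fit: same sheet and batten, but 106 mm wide (y). Same origin and axes. Lies flat on the table, to be left alone (the two plates' places are swapped at random).
- board: Wooden registration board, fixed to the table, 220 (x) x 150 (y) mm. Origin: centre of its underside on the table. +x is the direction to push the plate in. On top two dark wooden cheeks 8 mm high form a channel 83 mm wide about the board's x axis, straight from x = +10 mm to the stop; their near ends flare outwards from x = +10 to about x = -14 mm. A dark stop bar across the channel has its face at x = +90 mm.
- bed: The board's plywood bed (part of the board, same origin and axes as board): 15 mm thick, flat top at z = +15 mm, reaching from x = -110 to +110 mm. The plate lies and is pressed on it.
- bed_home (a point): Point on top of the bed at the middle of the stop's face (board x = +90 mm, z = +15 mm): the plate's front edge belongs here. Axes as the board's.
- flap (a joint): Hinge angle of the flap: 0 when it lies shut on the cheeks, growing as its near edge is lifted. Light pale wooden flap (60 g, free hinge, 122 mm wide in y) over the far part of the channel, hinge axis along y at board x = +102 mm; it falls shut by its weight. Shut, its underside is 8 mm above the bed (4 mm above a plate lying flat), and its near edge, curled slightly upwards, is at board x = +37 mm, 10 to 17 mm above the bed.
- flap_edge (a point): Middle of the flap's near, curled-up edge (it rises with the flap). The plate goes in under it; when home the plate reaches about 53 mm beyond this edge.
- jar: Clear jar with red lid, 65 mm wide, 99 mm tall, beyond the work; bystander, leave alone. Origin: centre of underside.
- tube: Paint tube, 36 x 114 x 23 mm, lying on the table; bystander, leave alone. Origin: centre of underside.
- eraser: Pink eraser block, 24 x 46 x 13 mm, lying on the table; bystander, leave alone. Origin: centre of underside.
Things that resemble listed ones, but are neither listed nor needed, are in the scene too. Leave any pink look-alike of the narrow_plate alone.

How it is judged (in metres and radians):
On the way:
1. the narrow plate's front edge is under the flap, between the cheeks, not yet home (x of narrow_plate_front in the frame of bed_home between -0.04 and -0.01 m and y of narrow_plate_front in the frame of bed_home between -0.006 and 0.006 m and z of narrow_plate_front in the frame of bed_home between -0.003 and 0.006 m), for 0.04 s.
At the end, for the whole second after the job is handed in: Ends holding: the fingers press the narrow plate on the bed with 6 to 40 N (its weight included), at rest; its front edge within 6 mm of the stop and of the channel's middle line, flat within 2 degrees, square within 4.5 degrees; the flap shut (under 0.05 rad) (x of narrow_plate_front in the frame of bed_home between -0.006 and 0.004 m and y of narrow_plate_front in the frame of bed_home between -0.006 and 0.006 m and z of narrow_plate_front in the frame of bed_home between -0.003 and 0.003 m and angle between the x axis of narrow_plate and the x axis of board, either way round below 0.08 rad and angle between narrow_plate's own z axis and vertical below 0.035 rad and value of joint flap below 0.05 rad and contact force between narrow_plate and bed between 6 and 40 N and contact force between the fingers and narrow_plate above 1 N and linear speed of narrow_plate below 0.02 m/s); the arm keeps its last pose, push and grip.
It fails at once if the flap is lifted (more than 0.12 rad, about 8 mm at its edge) (value of joint flap above 0.12 rad).
It fails at once if the wide plate is moved more than 30 mm (distance of wide_plate from where it was at the start of the episode above 0.03 m).
It fails at once if the jar is moved more than 30 mm (distance of jar from where it was at the start of the episode above 0.03 m).
It fails at once if the paint tube is moved more than 30 mm (distance of tube from where it was at the start of the episode above 0.03 m).
It fails at once if the eraser is moved more than 30 mm (distance of eraser from where it was at the start of the episode above 0.03 m).
It also fails if it takes over 35 s, if anything falls off the work surface, if the arm or the gripper's body presses on something with over 40 N, if the wrist force passes 120 N, or if a joint passes its speed limit or range.

ROBOT

A 7-joint arm with a two-finger parallel gripper is mounted at the origin on the work surface; the furniture and walls round the work are solid. World frame = base frame: x ahead of the robot, y to its left, z up, the work surface at z = 0. Lengths are in mm, angles in rad, forces in N, time in s.
With the tool pointing down it reaches from about 400 to 750 mm from the base axis. Payload 19.5 kg.
Tool frame: the origin (TCP) lies midway between the tips of the shut fingers; the grasp point (between the pads) lies env.grip_depth behind it (env.grip_depth is the distance from the TCP to the grasp point, in mm); z points along the fingers, y is the line along which they close (so a half turn about z gives the same grasp; the last joint's range is limited). The gripper opens to 85 mm and grips with 20 to 120 N. Pads are 22 mm wide; open, the fingers measure 114 mm over their backs; the gripper's body (76 mm by 85 mm) begins 54 mm behind the grasp point. The pads swing forward as they close: fully open they stand 13 mm farther back than shut.
Start: joints at [-1.306, 0.707, -0.028, 1.485, 0.022, 0.951, -0.075], TCP at [173.643, 548.127, 231.268] pointing down, gripper open.
Joint ranges: [-2.71, 2.71], [-0.32, 2.16], [-1.57, 1.52], [0, 2.45], [-1.46, 4.6], [0, 2.02], [-2.83, 2.83]. Speed limits (rad/s): [1.89, 1.89, 2.57, 2.57, 3.01, 3.01, 3.01].

INTERFACE

Orientations are given as a unit quaternion [w, x, y, z].
In Python, from bench import env gives the robot as it stands.
- The arm moves only by the tool drive_tool, never from a script. Its arguments are lists of equal length, an entry for each row: "slide": the shift along the world's x, y, z as a fraction of full scale, a list of three; "delta_rot": the turn, a rotation vector about the world's x, y, z as a fraction of full scale, a list of three; "hand": the gripper's target within -1 to 1 (shut at 1, half-way at 0, fully open at -1). A call has 1 to 12 rows; each row shifts and turns the commanded pose from where the row before left it; what a row does not reach is not made up. Full scale, the value 1, is 250 mm for a shift and pi/2 rad for a turn. A row lasts 1/10 s, in which the tool goes at most 50 mm and 8.59 degrees, less where a joint would pass 70% of its speed; a pose out of reach is approached as far as the arm can. A call with a number of a shift or a turn outside -1 to 1 is refused whole. A call with a gripper value outside its range is refused whole. The fingers move at their own pace and stop on an object; "newtons" is the grip in N (left out, the last holds). Time passes only in rows, so rows that do not move let the fingers close. It gives the time, the measured TCP pose, the force, the opening and the grip force at its end, in the units of the state.
- env.observe(): the state, without advancing time (a new reading comes with each control period).
- env.read_camera(name): name is "scene" or "top"; returns the picture (420x560x3 uint8, red, green, blue); there is no depth.
- env.camera_params(name): a dict with "fx", "fy", "cx", "cy" (pixels), "rvec" (rotation vector, rad) and "tvec" (3), from world to camera coordinates, as OpenCV has them. Camera axes: x right, y down, z forward; pixel columns grow to the right and rows downward; lengths in mm; the calibration is good to about 2 mm. A picture is of the moment at which its call begins. camera_params takes no time and is no camera call.
- env.finish_job(): hands the job in; it is judged then, once.
The state is a dict: "t": time; "joint_pos": joint angles; "qvel": joint speeds; "tau": joint torques, N m; "tcp_pos": TCP position; "ee_rot": TCP orientation; "force": force on the tool from outside, world axes, zero at the start; "wrist_torque": the same for the moment, N m; "grip_width": finger opening in mm; "grasp_force": force on a finger pad.
Only numpy, scipy, OpenCV 4.12 (cv2) and the standard library are available. Lean on these libraries where they do the work, as an engineer would, in place of code of your own. Each camera call takes 0.05 s, during which the arm holds its last target. There are 200 camera calls.

## Working session

There is one attempt and no reset: what is moved stays moved. The work goes in short steps, Python scripts to look and compute and a tool call to move; the robot and the scene stay as the last step left them, time stands still between calls to the robot, and variables do not carry over. Pictures are saved under pics/ and viewed, at most 10 in all, crops included, and the job is handed in when it is done.

Besides the shell and the picture viewer there is one more tool, called as a command line: name --argument value ..., lists and objects as JSON in quotes. drive_tool: Moves the arm, as the interface text tells. Shift numbers are shares of 250 mm and turn numbers shares of pi/2 rad, none past 1 either way. Its arguments: {"type":"object","properties":{"slide":{"type":"array"},"delta_rot":{"type":"array"},"hand":{"type":"array"},"newtons":{"type":"number"}},"required":["slide","delta_rot","hand"]}

```bash
mkdir -p pics; cat > h.py <<'E'
import numpy as np, cv2
from bench import env
def cam(n):
    p=env.camera_params(n); R=cv2.Rodrigues(np.array(p["rvec"],float))[0]; t=np.array(p["tvec"],float).ravel()
    return p,R,t
def ray(n,u,v):
    p,R,t=cam(n); d=R.T@np.array([(u-p["cx"])/p["fx"],(v-p["cy"])/p["fy"],1.]); return -R.T@t,d
def onz(n,u,v,z):
    c,d=ray(n,u,v); return c+d*(z-c[2])/d[2]
def tri(a,b):
    (c1,d1),(c2,d2)=ray("scene",*a),ray("top",*b)
    s=np.linalg.lstsq(np.c_[d1,-d2],c2-c1,rcond=None)[0]
    p,q=c1+s[0]*d1,c2+s[1]*d2; return (p+q)/2,np.linalg.norm(p-q)
def proj(n,P):
    p,R,t=cam(n); x=R@np.array(P,float)+t; return p["fx"]*x[0]/x[2]+p["cx"],p["fy"]*x[1]/x[2]+p["cy"]
def save(n,f):
    im=cv2.cvtColor(np.array(env.read_camera(n)),cv2.COLOR_RGB2BGR); cv2.imwrite(f,im); return im
E
python3 - <<'E'
from h import *
for n in("scene","top"):
    save(n,f"pics/{n}0.png"); p,R,t=cam(n); print(n,p["fx"],-R.T@t,R[2])
print(env.grip_depth,env.observe())
E
```

```text
scene 387.43532141631647 [ -87.39110923 -578.84627556  649.27679036] [ 0.62915563  0.52793043 -0.57048458]
top 389.3462643384556 [ 345.34659499  -33.95738759 1073.98670321] [ 0.19364203 -0.01491351 -0.98095889]
18.700000000000003 {'t': 0.1, 'joint_pos': array([-1.30569528,  0.70704588, -0.02759606,  1.48490565,  0.02200261,
        0.95089973, -0.07552582]), 'qvel': array([-0.00163662, -0.00282771,  0.0013145 , -0.0013946 , -0.00052488,
       -0.00081329, -0.00172849]), 'tau': array([ 4.38869160e-03, -8.84336686e+01,  1.23700093e+00, -2.36458218e+01,
        1.69476809e-02,  5.06624448e-03, -8.09078483e-05]), 'tcp_pos': array([173.59979374, 547.94090784, 230.88243576]), 'ee_rot': array([-5.15239423e-05,  1.52820236e-01,  9.88253888e-01, -4.75241903e-04]), 'force': array([ 0.0642821 ,  0.00583126, -0.26935028]), 'wrist_torque': array([ 0.02888831, -0.01056618, -0.00548728]), 'grasp_force': 0.0, 'grip_width': 85.30911161157823}
```

View pics/scene0.png

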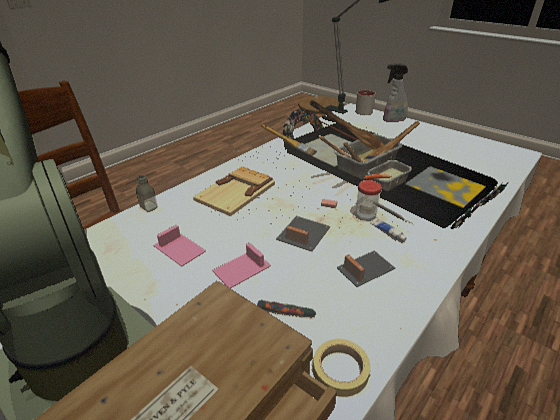

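View pics/top0.png

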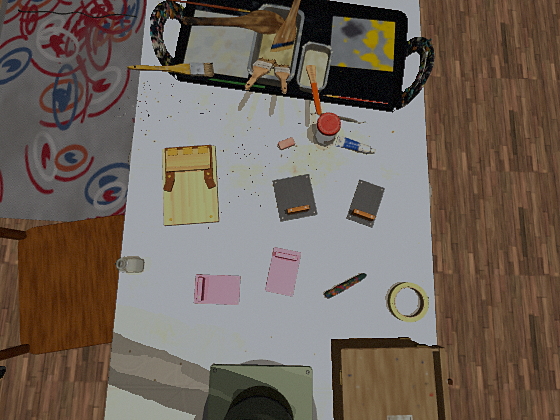

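Scene picture: the robot is at left, with the board at (235,188), grey plates at (303,233) and (366,267), and pink plates at (178,245) and (242,265). Top picture: board at (190,185) with the flap at its far end (190,158), grey plates at (295,198) and (366,203), and pink look-alikes at (283,271) and (217,290).
Candidates for the narrow plate are top (295,198), (366,203), (283,271) and (217,290). Pink is ruled out, so I expect the right grey plate (366,203). I'll check its width next.

```bash
python3 - <<'E'
from h import *
T=cv2.imread("pics/top0.png");S=cv2.imread("pics/scene0.png")
def blobs(im,mask,roi,amin=60):
    m=np.zeros(mask.shape,np.uint8);x0,y0,x1,y1=roi;m[y0:y1,x0:x1]=mask[y0:y1,x0:x1]*255
    cs=[c for c in cv2.findContours(m,cv2.RETR_EXTERNAL,cv2.CHAIN_APPROX_NONE)[0] if cv2.contourArea(c)>amin]
    return cs
h=cv2.cvtColor(T,cv2.COLOR_BGR2HSV)
white=(h[...,1]<60)&(h[...,2]>130)
def rectrep(name,c,z):
    r=cv2.minAreaRect(c); P=np.array([onz("top",u,v,z)[:2] for u,v in c[:,0,:]],np.float32)
    rr=cv2.minAreaRect(P); b=cv2.boxPoints(rr); e=b[1]-b[0]; f=b[2]-b[1]
    L=e if np.linalg.norm(e)>np.linalg.norm(f) else f
    print(name,np.round(r[0]),"ctr",np.round(rr[0],1),"size",np.round(rr[1],1),"long-axis deg",round(np.degrees(np.arctan2(L[1],L[0])),1))
for roi in((268,168,325,228),(340,172,392,232)):
    for c in blobs(T,~white,roi): rectrep("plate",c,4)
orange=(h[...,0]<18)&(h[...,1]>90)&(h[...,2]>70)
for roi in((268,168,325,228),(340,172,392,232)):
    for c in blobs(T,orange,roi,20): rectrep("batten top",c,40)
hs=cv2.cvtColor(S,cv2.COLOR_BGR2HSV); o2=(hs[...,0]<18)&(hs[...,1]>90)&(hs[...,2]>70)
for roi in((280,220,325,250),(340,250,380,285)):
    for c in blobs(S,o2,roi,20): print("scene batten",cv2.boundingRect(c),cv2.minAreaRect(c))
# board
for c in blobs(T,~white,(155,135,225,230),500): rectrep("board",c,15)
big=np.vstack([np.hstack([cv2.resize(T[130:240,150:230],None,fx=5,fy=5,interpolation=2),cv2.resize(T[130:240,320:400],None,fx=5,fy=5,interpolation=2)])])
cv2.imwrite("pics/c1.png",big)
big=np.hstack([cv2.resize(S[150:225,185:285],None,fx=4,fy=4,interpolation=2),cv2.resize(S[235:310,325:425],None,fx=4,fy=4,interpolation=2)])
cv2.imwrite("pics/c2.png",big)
E
```

```text
plate [294. 197.] ctr [578.5 -79.4] size [121.8 109.8] long-axis deg 11.8
plate [365. 203.] ctr [ 566.6 -280.5] size [ 77.3 121.1] long-axis deg -18.6
batten top [298. 208.] ctr [539.8 -89.2] size [11.8 59.1] long-axis deg -78.1
batten top [364. 214.] ctr [ 529.3 -268. ] size [58.5 11.6] long-axis deg 71.2
scene batten (287, 226, 21, 9) ((297.0999755859375, 229.70001220703125), (20.87103271484375, 3.7947328090667725), 18.434947967529297)
scene batten (345, 255, 19, 16) ((354.4646301269531, 262.4690246582031), (22.765445709228516, 4.421387672424316), 41.18592834472656)
board [189. 185.] ctr [606.1 212.5] size [225.2 152.4] long-axis deg 5.8
```

View pics/c1.png

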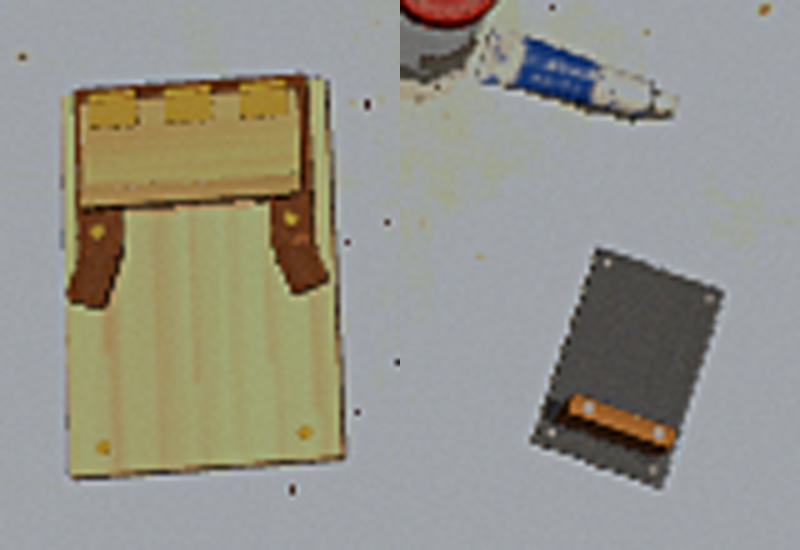

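View pics/c2.png

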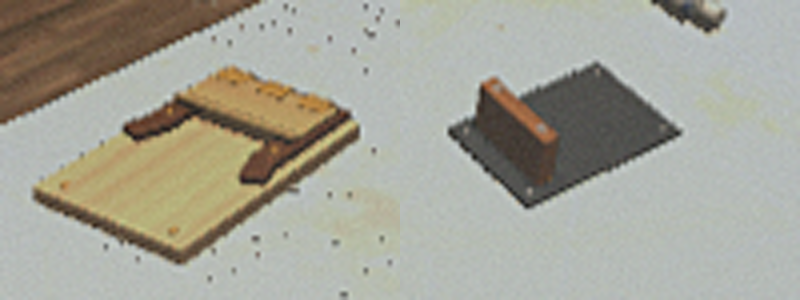

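Top crop: board with bed corners near (70,478) and (342,458) in crop pixels, flap edge along (80,207)-(300,193), and the narrow plate with its batten from (570,405) to (672,440). Scene crop: the batten stands upright and the flap's near edge runs (180,105)-(290,140). The right grey plate measures 77 mm wide and the left 110 mm, so the right one is the narrow plate.

```bash
python3 - <<'E'
from h import *
T=cv2.imread("pics/top0.png")
c=lambda u,v:(150+u/5-.4,130+v/5-.4); c2=lambda u,v:(320+(u-400)/5-.4,130+v/5-.4)
s=lambda u,v:(185+u/4-.4,150+v/4-.4); s2=lambda u,v:(325+(u-400)/4-.4,235+v/4-.4)
for n,a,b in[("batten L top",s2(485,80),c2(571,398)),("batten R top",s2(550,130),c2(674,437)),
 ("board nearL",s(36,187),c(69,474)),("board nearR",s(183,246),c(342,455)),("flap edge L",s(178,98),c(80,207)),("flap edge R",s(293,138),c(299,192)),
 ("plate nearL",s2(450,131),c2(532,440)),("plate nearR",s2(530,206),c2(662,487)),("plate farR",s2(681,131),c2(722,291))]:
    p,e=tri(a,b); print(n,p.round(1),"gap",round(e,1))
h=cv2.cvtColor(T,cv2.COLOR_BGR2HSV); m=((h[...,1]>60)|(h[...,2]<110)).astype(np.uint8)
# board side edges: per row scan, line fit in world at z=15
L=[];R=[];N=[]
for v in range(160,218):
    u=np.where(m[v,155:228])[0]+155; u=u[(u>158)&(u<224)]
    L.append(onz("top",u.min()-.5,v,15)[:2]); R.append(onz("top",u.max()+.5,v,15)[:2])
for P in(L,R):
    f=cv2.fitLine(np.array(P,np.float32),cv2.DIST_HUBER,0,.01,.01).ravel(); f=f*np.sign(f[0]) if 0 else f
    d=f[:2]*np.sign(f[0]); print("edge yaw",np.degrees(np.arctan2(d[1],d[0])).round(2),"y at x=600",f[3]+d[1]/d[0]*(600-f[2]))
# dark cheeks inside: inner edges at z=23
dk=((h[...,0]<12)&(h[...,2]<110)&(h[...,1]>120))
for v in range(172,192,2): 
    u=np.where(dk[v,160:220])[0]+160; l=u[u<190]; r=u[u>=190]
    if len(l) and len(r):
        a,b=onz("top",l.max()+.5,v,23),onz("top",r.min()-.5,v,23); print(v,a[:2].round(1),b[:2].round(1),((a+b)/2)[:2].round(1),(a-b)[1].round(1))
E
```

```text
batten L top [ 539.7 -239.3   41.2] gap 2.9
batten R top [ 519.3 -293.9   48. ] gap 0.7
board nearL [491.1 275.4  16.3] gap 1.4
board nearR [504.3 126.9  21.2] gap 1.4
flap edge L [638.8 276.8  29.7] gap 3.3
flap edge R [649.  156.4  33.6] gap 2.0
plate nearL [ 523.9 -226.2    3. ] gap 1.0
plate nearR [ 498.6 -297.8    6.2] gap 0.9
plate farR [ 611.4 -334.5    6. ] gap 0.6
edge yaw 5.79 y at x=600 286.59183
edge yaw 5.45 y at x=600 135.27316
172 [636.8 268.8] [639.3 174.7] [638.1 221.7] 94.2
174 [631.4 257.3] [633.6 174.3] [632.5 215.8] 83.0
176 [625.6 256.9] [627.9 171.2] [626.8 214. ] 85.7
178 [619.8 259.2] [622.2 170.8] [621. 215.] 88.4
180 [614.2 256. ] [616.5 167.7] [615.3 211.9] 88.3
182 [608.4 258.4] [610.8 167.4] [609.6 212.9] 91.0
184 [602.5 266.2] [605.1 164.3] [603.8 215.2] 101.9
186 [596.8 268.5] [599.5 161.2] [598.1 214.8] 107.3
```

drive_tool --slide '[[0.102,-0.133,0],[0.102,-0.133,0],[0.102,-0.133,0],[0.102,-0.133,0],[0.102,-0.133,0],[0.102,-0.133,0],[0.102,-0.133,0],[0.102,-0.133,0],[0.102,-0.133,0],[0.102,-0.133,0],[0.102,-0.133,0],[0.102,-0.133,0]]' --delta_rot '[[0,0,-0.051],[0,0,-0.051],[0,0,-0.051],[0,0,-0.051],[0,0,-0.051],[0,0,-0.051],[0,0,-0.051],[0,0,-0.051],[0,0,-0.051],[0,0,-0.051],[0,0,-0.051],[0,0,-0.051]]' --hand '[-1,-1,-1,-1,-1,-1,-1,-1,-1,-1,-1,-1]' --newtons 80

```text
t: 1.3
tcp_pos: [480.4, 147.6, 231.2]
ee_rot: [-0.0, 0.594, 0.805, -0.0]
force: [0.6, 0.8, -0.5]
grip_width: 85.4
grasp_force: 0.0
```

drive_tool --slide '[[0.02,-0.167,-0.03],[0.02,-0.167,-0.03],[0.02,-0.167,-0.03],[0.02,-0.167,-0.03],[0.02,-0.167,-0.03],[0.02,-0.167,-0.03],[0.02,-0.167,-0.03],[0.02,-0.167,-0.03],[0.02,-0.167,-0.03],[0.02,-0.167,-0.03],[0,0,0]]' --delta_rot '[[0,0,-0.04],[0,0,-0.04],[0,0,-0.04],[0,0,-0.04],[0,0,-0.04],[0,0,-0.04],[0,0,-0.04],[0,0,-0.04],[0,0,-0.04],[0,0,-0.04],[0,0,0]]' --hand '[-1,-1,-1,-1,-1,-1,-1,-1,-1,-1,-1]'

```text
t: 2.4
tcp_pos: [528.2, -273.8, 154.9]
ee_rot: [0.0, 0.815, 0.58, -0.002]
force: [0.2, 0.6, 0.3]
grip_width: 85.5
grasp_force: 0.0
```

drive_tool --slide '[[0.003,0.023,-0.14],[0,0,-0.14],[0,0,-0.12],[0,0,-0.1],[0,0,-0.06],[0,0,-0.02],[0,0,0],[0,0,0]]' --delta_rot '[[0,0,0.006],[0,0,0],[0,0,0],[0,0,0],[0,0,0],[0,0,0],[0,0,0],[0,0,0]]' --hand '[-1,-1,-1,-1,-1,-1,-1,-1]'

```text
t: 3.2
tcp_pos: [530.9, -262.8, 12.3]
ee_rot: [0.001, 0.81, 0.587, 0.0]
force: [0.4, -0.4, -0.2]
grip_width: 85.8
grasp_force: 0.0
```

```bash
python3 - <<'E'
from h import *
S=save("scene","pics/s1.png"); cv2.imwrite("pics/s1c.png",cv2.resize(S[200:310,310:440],None,fx=5,fy=5,interpolation=2))
E
```

```text
(no output)
```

View pics/s1c.png

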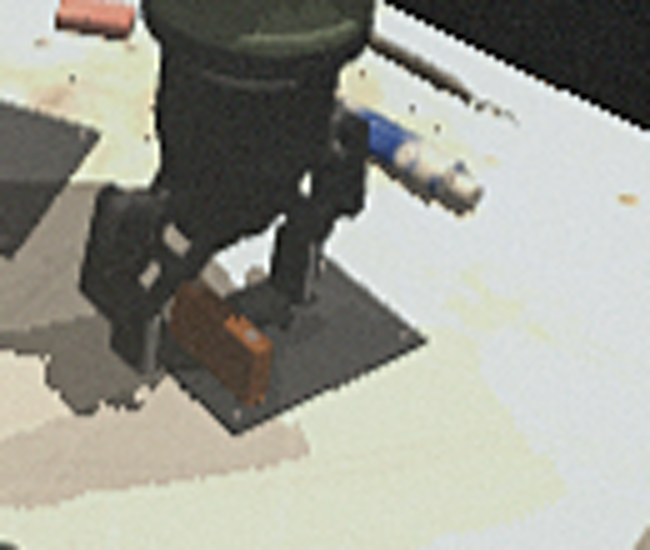

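The crop shows the batten (170-270, 285-400) between the open fingers at about (140,350) and (300,290). The fingers sit slightly towards its far end, so I nudge about 5 mm and close.

drive_tool --slide '[[-0.004,-0.022,-0.008],[0,0,0],[0,0,0],[0,0,0],[0,0,0],[0,0,0],[0,0,0],[0,0,0],[0,0,0],[0,0,0]]' --delta_rot '[[0,0,0],[0,0,0],[0,0,0],[0,0,0],[0,0,0],[0,0,0],[0,0,0],[0,0,0],[0,0,0],[0,0,0]]' --hand '[-1,-1,1,1,1,1,1,1,1,1]'

```text
t: 4.25
tcp_pos: [529.5, -268.2, 9.4]
ee_rot: [0.0, 0.81, 0.587, 0.0]
force: [-0.1, 0.7, 6.4]
grip_width: 10.7
grasp_force: 78.8
```

drive_tool --slide '[[0,0,0.02],[0,0,0.06],[0,0,0.1],[0,0,0.1],[0,0,0.1],[0,0,0.06],[0,0,0.02],[0,0,0]]' --delta_rot '[[0,0,0],[0,0,0],[0,0,0],[0,0,0],[0,0,0],[0,0,0],[0,0,0],[0,0,0]]' --hand '[1,1,1,1,1,1,1,1]'

```text
t: 5.05
tcp_pos: [529.5, -268.1, 125.0]
ee_rot: [0.0, 0.81, 0.587, 0.0]
force: [-0.0, -0.2, -2.2]
grip_width: 10.9
grasp_force: 78.2
```

drive_tool --slide '[[-0.004,0.06,0],[-0.008,0.12,0],[-0.01,0.17,0],[-0.014,0.19,0],[-0.014,0.19,0],[-0.014,0.19,0],[-0.014,0.19,0],[-0.014,0.19,0],[-0.014,0.19,0],[-0.01,0.17,0],[-0.006,0.15,0],[0,0.07,0]]' --delta_rot '[[0,0,0.01],[0,0,0.02],[0,0,0.024],[0,0,0.024],[0,0,0.024],[0,0,0.024],[0,0,0.024],[0,0,0.024],[0,0,0.024],[0,0,0.024],[0,0,0.024],[0,0,0.017]]' --hand '[1,1,1,1,1,1,1,1,1,1,1,1]'

```text
t: 6.25
tcp_pos: [497.2, 206.0, 123.4]
ee_rot: [-0.001, 0.67, 0.743, -0.0]
force: [-0.2, -0.6, -2.6]
grip_width: 10.7
grasp_force: 78.2
```

drive_tool --slide '[[0,0,0],[0,0,0]]' --delta_rot '[[0,0,0],[0,0,0]]' --hand '[1,1]'

```text
t: 6.45
tcp_pos: [498.5, 201.3, 123.8]
ee_rot: [-0.0, 0.672, 0.74, -0.001]
force: [0.1, -1.6, -2.1]
grip_width: 10.8
grasp_force: 78.2
```

```bash
python3 - <<'E'
from h import *
S=save("scene","pics/s2.png");T=save("top","pics/t2.png")
a=cv2.resize(S[120:230,180:310],None,fx=3,fy=4,interpolation=2); b=cv2.resize(T[130:240,150:230],None,fx=4,fy=4,interpolation=2)
cv2.imwrite("pics/c3.png",np.hstack([a,b]))
E
```

```text
(no output)
```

View pics/c3.png

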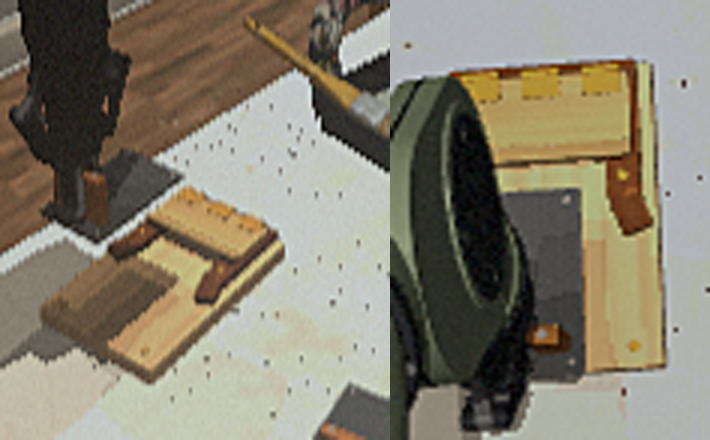

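The held plate is level above the board: its front right corner is at crop (583,190) in the top view and its right edge runs (583,190)-(584,380). I'll check that edge and lower it.

```bash
python3 - <<'E'
from h import *
for u,v in((583,190),(584,376)): print(onz("top",150+(u-390)/4-.4,130+v/4-.4,118).round(1))
E
```

```text
[599.  169.2 118. ]
[480.6 161.1 118. ]
```

drive_tool --slide '[[0,0,-0.04],[0,0,-0.08],[0,0,-0.1],[0,0,-0.08],[0,0,-0.05],[0,0,-0.028],[0,0,0],[0,0,0]]' --delta_rot '[[0,0,0],[0,0,0],[0,0,0],[0,0,0],[0,0,0],[0,0,0],[0,0,0],[0,0,0]]' --hand '[1,1,1,1,1,1,1,1]'

```text
t: 7.35
tcp_pos: [499.2, 201.9, 30.3]
ee_rot: [0.0, 0.672, 0.74, 0.0]
force: [0.4, -1.0, -1.9]
grip_width: 11.1
grasp_force: 78.0
```

```bash
python3 - <<'E'
from h import *
S=save("scene","pics/s3.png");T=save("top","pics/t3.png")
a=cv2.resize(S[150:225,185:275],None,fx=5,fy=5,interpolation=2); b=cv2.resize(T[155:230,160:225],None,fx=5,fy=5,interpolation=2)
cv2.imwrite("pics/c4.png",np.hstack([a,b]))
E
```

```text
(no output)
```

View pics/c4.png

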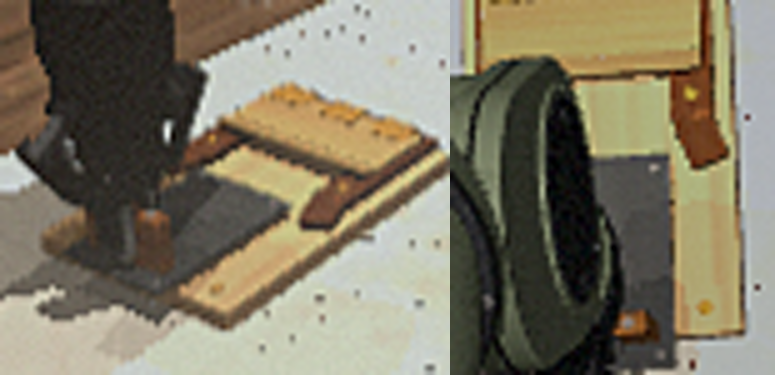

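The scene crop shows the plate flat over the bed with its front right corner at (290,210), short of the cheek end at (310,220). In the top crop its right edge runs (668,155)-(675,365), and the right cheek's inner face is near (670,80-130). I'll measure the lateral offset from these edges.

```bash
python3 - <<'E'
from h import *
T=cv2.imread("pics/t3.png").astype(float)
g=T[...,2] # red: plate dark, bed bright
h=cv2.cvtColor(T.astype(np.uint8),cv2.COLOR_BGR2HSV)
def cross(row,a,b):   # strongest step, subpixel
    d=np.abs(np.diff(row[a:b])); i=d.argmax(); w=d[max(0,i-1):i+2]; return a+max(0,i-1)+(w*np.arange(len(w))).sum()/w.sum()+.5
def fit(P):
    f=cv2.fitLine(np.array(P,np.float32),cv2.DIST_HUBER,0,.01,.01).ravel(); s=f[1]/f[0]; return np.degrees(np.arctan(s)),lambda x:f[3]+s*(x-f[2])
pl=[onz("top",cross(g[v],198,211),v,25)[:2] for v in range(190,216)]
bd=[onz("top",cross(T[v,:,0],213,228),v,15)[:2] for v in range(166,218)]
# cheek inner face, straight part only
ch=[onz("top",cross(g[v],190,206),v,23)[:2] for v in range(172,181)]
(a,fp),(b,fb),(c,fc)=fit(pl),fit(bd),fit(ch)
print("plate",a,fp(550),"board edge",b,fb(550),"gap(37)",(fp(550)-fb(550))*np.cos(.097))
print("cheek",c,"board-cheek(33.5)",(fc(625)-fb(625))*.995, np.array(ch).round(1).tolist())
col=[onz("top",u,155+cross(g[155:200,u],15,40)+0,25)[:2] for u in range(180,202) if 0]
for u in range(190,203,2): print("front",u,onz("top",u,cross(g[:,u],176,196),25)[:2].round(1))
E
```

```text
plate 5.4070907 166.96489 board edge 5.949393 130.97272 gap(37) 35.8229797903167
cheek 7.0011244 board-cheek(33.5) 34.259666 [[639.3, 174.7], [636.4, 174.5], [633.6, 174.2], [630.7, 174.0], [627.8, 173.6], [624.9, 173.7], [622.1, 173.6], [619.2, 173.1], [616.4, 170.7]]
front 190 [598.  208.9]
front 192 [598.3 203.5]
front 194 [599. 198.]
front 196 [599.7 192.5]
front 198 [599.9 187. ]
front 200 [593.5 181.1]
front 202 [600.7 176.1]
```

drive_tool --slide '[[0,0.005,-0.01],[0,0,-0.008],[0,0,0],[0,0,0]]' --delta_rot '[[0,0,0.001],[0,0,0],[0,0,0],[0,0,0]]' --hand '[1,1,1,1]'

```text
t: 7.85
tcp_pos: [498.9, 203.1, 25.3]
ee_rot: [-0.0, 0.671, 0.741, -0.0]
force: [-0.9, 0.1, -1.8]
grip_width: 11.0
grasp_force: 78.0
```

drive_tool --slide '[[0,0,-0.004],[0,0,0],[0,0,0]]' --delta_rot '[[0,0,0],[0,0,0],[0,0,0]]' --hand '[1,1,1]'

```text
t: 8.15
tcp_pos: [499.0, 203.1, 24.4]
ee_rot: [0.0, 0.671, 0.741, 0.0]
force: [-0.8, -0.3, 3.8]
grip_width: 10.7
grasp_force: 78.9
```

drive_tool --slide '[[0.012,0.0012,0],[0.02,0.002,0],[0.02,0.002,0],[0.02,0.002,0],[0.02,0.002,0],[0.02,0.002,0],[0.02,0.002,0],[0.02,0.002,0],[0,0,0]]' --delta_rot '[[0,0,0],[0,0,0],[0,0,0],[0,0,0],[0,0,0],[0,0,0],[0,0,0],[0,0,0],[0,0,0]]' --hand '[1,1,1,1,1,1,1,1,1]'

```text
t: 9.05
tcp_pos: [537.4, 207.0, 24.5]
ee_rot: [0.0, 0.671, 0.741, 0.0]
force: [0.9, 0.8, 3.6]
grip_width: 11.2
grasp_force: 79.0
```

drive_tool --slide '[[0.02,0.002,0],[0.02,0.002,0],[0.02,0.002,0],[0.02,0.002,0],[0.02,0.002,0],[0.02,0.002,0],[0.02,0.002,0],[0,0,0],[0,0,0]]' --delta_rot '[[0,0,0],[0,0,0],[0,0,0],[0,0,0],[0,0,0],[0,0,0],[0,0,0],[0,0,0],[0,0,0]]' --hand '[1,1,1,1,1,1,1,1,1]'

```text
t: 9.95
tcp_pos: [572.4, 210.5, 24.5]
ee_rot: [0.0, 0.671, 0.741, 0.0]
force: [3.6, 0.4, 3.0]
grip_width: 10.9
grasp_force: 79.0
```

drive_tool --slide '[[0.016,0.0016,0],[0.016,0.0016,0],[0.016,0.0016,0],[0.016,0.0016,0],[0.012,0.0012,0],[0,0,0]]' --delta_rot '[[0,0,0],[0,0,0],[0,0,0],[0,0,0],[0,0,0],[0,0,0]]' --hand '[1,1,1,1,1,1]'

```text
t: 10.55
tcp_pos: [590.8, 212.4, 24.5]
ee_rot: [-0.0, 0.671, 0.741, -0.0]
force: [-2.9, 0.4, 7.4]
grip_width: 11.0
grasp_force: 79.7
```

drive_tool --slide '[[0.008,0.0008,0],[0.008,0.0008,0],[0,0,0]]' --delta_rot '[[0,0,0],[0,0,0],[0,0,0]]' --hand '[1,1,1]'

```text
t: 10.85
tcp_pos: [594.6, 212.8, 24.5]
ee_rot: [-0.0, 0.671, 0.741, -0.0]
force: [-4.2, 0.8, 7.9]
grip_width: 10.9
grasp_force: 79.8
```

drive_tool --slide '[[0.004,0.0004,0],[0.004,0.0004,0],[0,0,0]]' --delta_rot '[[0,0,0],[0,0,0],[0,0,0]]' --hand '[1,1,1]'

```text
t: 11.15
tcp_pos: [596.4, 213.0, 24.4]
ee_rot: [-0.0, 0.671, 0.741, -0.0]
force: [-4.9, -1.2, 9.8]
grip_width: 10.8
grasp_force: 80.0
```

drive_tool --slide '[[0.004,0.0004,0],[0.004,0.0004,0],[0,0,0]]' --delta_rot '[[0,0,0],[0,0,0],[0,0,0]]' --hand '[1,1,1]'

```text
t: 11.45
tcp_pos: [596.6, 213.0, 24.5]
ee_rot: [-0.002, 0.671, 0.741, -0.002]
force: [-19.3, -2.7, 20.8]
grip_width: 11.0
grasp_force: 81.7
```

It hit the stop at x≈596.5, where 597 was predicted. I'll ease the forward push and check.

drive_tool --slide '[[-0.005,-0.0005,0],[0,0,0],[0,0,0],[0,0,0]]' --delta_rot '[[0,0,0],[0,0,0],[0,0,0],[0,0,0]]' --hand '[1,1,1,1]'

```text
t: 11.85
tcp_pos: [596.6, 213.0, 24.5]
ee_rot: [-0.001, 0.671, 0.741, -0.001]
force: [-11.3, -1.4, 12.5]
grip_width: 10.9
grasp_force: 80.5
```

```bash
python3 - <<'E'
from h import *
S=save("scene","pics/s5.png");T=save("top","pics/t5.png")
a=cv2.resize(S[150:225,185:275],None,fx=5,fy=5,interpolation=2); b=cv2.resize(T[140:215,160:225],None,fx=5,fy=5,interpolation=2)
cv2.imwrite("pics/c5.png",np.hstack([a,b])); o=env.observe(); print(o["force"],o["tcp_pos"],o["wrist_torque"])
E
```

```text
[-10.04349493  -2.50935535  12.56106946] [596.56867962 212.99038079  24.44574189] [-0.18688712  1.83899388  0.04491495]
```

View pics/c5.png

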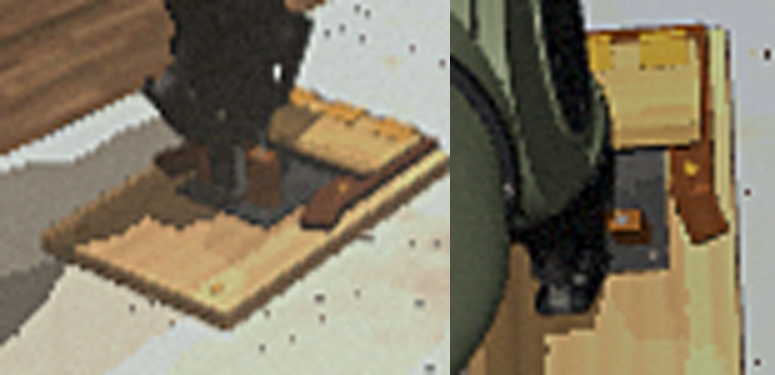

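The crops show the plate in the channel under the shut flap: its visible part in the top view ends at the flap edge (640,148), its right edge is beside the cheek at (668,200), and the batten is at (628,222).

drive_tool --slide '[[-0.002,-0.0002,0],[0,0,0],[0,0,0],[0,0,0],[0,0,0]]' --delta_rot '[[0,0,0],[0,0,0],[0,0,0],[0,0,0],[0,0,0]]' --hand '[1,1,1,1,1]'

```text
t: 12.45
tcp_pos: [596.6, 213.0, 24.5]
ee_rot: [-0.0, 0.671, 0.741, -0.0]
force: [-5.9, -1.0, 10.3]
grip_width: 11.2
grasp_force: 80.1
```

```bash
python3 -c "
from bench import env
print(env.finish_job())"
```

```text
the job is handed in; nothing more can be done
None
```

The narrow plate is home against the stop under the shut flap, still gripped and pressed on the bed with about 12 N including its weight; the job is handed in, but no verdict was returned.

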